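Set the bag sealer for thick mailers

TASK

Get the bag sealer ready for thick mailers: rub its knurled heat dial round clockwise with a light fingertip until the white pointer clicks into the setting with the orange dot, and press the power rocker on. Do not pinch the dial, do not push the sealing arm down, do not pick anything up, and leave everything else standing as it is.

Things in the scene. Friction and masses are not known exactly. Their poses are not given: they have to be found in the camera images.
- sealer: Grey-blue bag sealer screwed to the bench, 420 mm long (its y); front edge 100 mm before (-x), rear edge 135 mm behind its origin, which lies on the bench. x points away from the robot, y left. The front part (x -100 to +60 mm) is a flat deck 46 mm high with the dial at the right, the rocker in the middle; the rear part, 74 mm high, carries the raised sealing arm, which runs along y at x 98 mm
- knob: the heat dial, turning with joint dial: black knurled upright cylinder, 56 mm in diameter, 22 mm high, with a white pointer line on its black top. Origin on its axis at its underside, 48 mm above the bench (2 mm above the deck). The pointer lies 105 degrees counter-clockwise (from above) of this body's own +x
- dial_center (a point): point on the dial's axis at the height of its top face, 70 mm above the bench, at x -35, y -130 mm in the sealer's frame; axes as the sealer's, it does not turn. The deck is free around the dial: the rocker is 130 mm to the left, the sealing arm 118 mm behind. Eight dots lie on the deck 43 mm from the axis, 30 degrees apart, at the settings; all are small and black but one
- orange_dot (a point): the big orange dot (13 mm across) on the deck beside the dial, on a circle of 43 mm radius about its axis, 45 degrees clockwise (from above) of the sealer's +x; axes as the sealer's
- dial (a joint): dial angle in rad, growing clockwise from above; settings at multiples of 0.5236; orange dot 2.618; starts one to three clicks before. A spring detent draws it to the nearest setting; leaving one takes about 0.052 N m (1.9 N along the rim), half way (0.26 rad) it snaps on. Rubbing the near side (-x) of the rim to the left (+y) turns it clockwise, 15 mm a click
- power (a joint): tilt of the power rocker in rad: 0 is off (right end up), 0.4 is on (right end fully down). It snaps over at about 0.2 and stays; pressing the end takes about 5 N
- power_on_end (a point): top of the raised right end of the power rocker when off, 60 mm above the bench, 11 mm right (-y) of the rocker's pivot, which lies at x -35, y 0 mm in the sealer's frame; axes as the sealer's. The rocker is black, 34 mm long (y), 24 mm wide (x), with a green bar on this end, in a bezel 44 by 32 mm, 3 mm high. When on, this end has gone down about 4 mm
- seal_arm (a joint): angle of the sealing arm in rad: 0 is raised by its spring, 0.15 is pressed shut on the jaws
- seal_grip (a point): middle of the black round grip at the right, free end of the off-white sealing arm (30 mm wide), which rises from about 110 mm above the bench at its hinge on the left to about 160 mm here
- tape_roll: brown packing tape roll lying flat on the left of the sealer's deck, 100 mm in diameter, 48 mm high; origin at the centre of its underside. To be left alone
- marker: white and blue marker pen, 130 mm long along its x, 17 mm thick, lying on the bench in front of the sealer; origin underneath. To be left alone
- box_cutter: grey box cutter, 150 mm long along its x, 22 mm wide, 17 mm high, lying on the bench; origin underneath. To be left alone
- parcel_flat: carton with a yellow band, 150 x 110 x 50 mm; origin underneath. To be left alone
- parcel_tall: carton, 110 x 90 x 120 mm; origin underneath. To be left alone
- parcel_green: green carton, 120 x 100 x 60 mm; origin underneath. To be left alone
- label_roll: white roll of blank labels standing on end, 76 mm in diameter, 62 mm high; origin underneath. To be left alone
- mug: white mug, 80 mm in diameter, 92 mm high; origin underneath. To be left alone

How it is judged (in metres and radians):
At the end, for the whole second after the job is handed in: The dial rests clicked into the orange setting (joint within 0.1 rad of 2.618), the rocker is fully on (above 0.36 rad), the sealing arm is up (below 0.03 rad), and nothing else on the bench has been shifted by more than 15 mm (value of joint dial between 2.518 and 2.718 rad and value of joint power above 0.36 rad and value of joint seal_arm below 0.03 rad and distance of each of tape_roll, marker, box_cutter, parcel_flat, parcel_tall, parcel_green, label_roll, mug from where it was at the start of the episode below 0.015 m); the robot touches nothing.
It fails at once if the dial is straddled or pinched between the fingers (horizontal distance between the grasp point and dial_center below 0.012 m and z of the grasp point in the frame of dial_center below 0.008 m).
It fails at once if the dial is squeezed or leaned on with more than 30 N (contact force between the fingers and knob above 30 N).
It fails at once if the sealing arm is pushed down (it would fire the hot wire) (value of joint seal_arm above 0.07 rad).
It fails at once if something on the bench is lifted, carried or shifted by more than 15 mm (distance of any of tape_roll, marker, box_cutter, parcel_flat, parcel_tall, parcel_green, label_roll, mug from where it was at the start of the episode above 0.015 m).
It also fails if it takes over 48 s, if anything falls off the work surface, if the arm or the gripper's body presses on something with over 40 N, if the wrist force passes 120 N, or if a joint passes its speed limit or range.

ROBOT

A 6-joint arm with a two-finger parallel gripper is mounted at the origin on the work surface. World frame = base frame: x ahead of the robot, y to its left, z up, the work surface at z = 0. Lengths are in m, angles in degrees, forces in N, time in s.
With the tool pointing down it reaches from about 0.35 to 0.775 m from the base axis. Payload 7.3 kg.
Tool frame: the origin (TCP) lies midway between the tips of the shut fingers; the grasp point (between the pads) lies 19 mm behind it (bot.grip_depth is the distance from the TCP to the grasp point, in m); z points along the fingers, y is the direction in which the jaws open and shut (so a half turn about z gives the same grasp; the last joint's range is limited). The gripper opens to 92 mm and grips with 3 to 60 N. Pads are 19 mm wide; open, the fingers measure 130 mm over their backs; the gripper's body (75 mm by 190 mm) begins 47 mm behind the grasp point.
Start: joints at [-74.255, 19.595, 87.324, -0, 73.075, -8.365], TCP at [0.214, -0.479, 0.227] pointing down, gripper open.
Joint ranges: [-145.02, 145.02], [-44.19, 115.74], [2.07, 154.8], [-57.11, 237.11], [16.16, 152.29], [-177.93, 177.93]. Speed limits (degrees/s): [147.25, 147.25, 180, 180, 180, 180].

INTERFACE

Orientations are given as [roll, pitch, yaw] about the fixed x, y, z axes, in that order (R = Rz(yaw) Ry(pitch) Rx(roll)).
In Python, from station import bot, vision gives the robot as it stands.
- The arm moves only by the shell command python3 -m crank 'ROWS' [OPENING] [FORCE]. ROWS is JSON, a list of rows, each a list of 2 entries, a list of its own where there are three numbers: the shift along the tool's x, y, z normalised to -1 to 1, where 1 is 200 mm, then the turn about the tool's z normalised to -1 to 1, where 1 is pi/2 rad. In form: [[[tx, ty, tz], roll], ...]. A call has 1 to 12 rows; each row is the pose to reach, as a shift and turn from the pose commanded when the call began, along the tool's axes at that moment; what a row does not reach only later rows make up. A row lasts 1/10 s, in which the tool goes at most 50 mm and 8.59 degrees, less where a joint would pass 70% of its speed; a pose out of reach is approached as far as the arm can. A call with a number of a shift or a turn outside -1 to 1 is refused whole. A call with a gripper value outside its range is refused whole. OPENING is the gripper command: -1 is fully open, 1 is shut, values between are in proportion, set as the call begins (- or left out, the last holds). The fingers move at their own pace and stop on an object; FORCE is the grip in N (left out, the last holds). Time passes only in rows, so rows that repeat a pose let the fingers close. It gives the time, the measured TCP pose, the force and the opening at its end, in the units of the state.
- bot.get_state(): the state, without advancing time (a new reading comes with each control period).
- vision.get_image(name): name is "scene" or "top"; returns the picture (384x512x3 uint8, red, green, blue); there is no depth.
- vision.calibration(name): a dict with "fx", "fy", "cx", "cy" (pixels), "pose" (4x4, takes a point from camera to world coordinates). Camera axes: x right, y down, z forward; pixel columns grow to the right and rows downward; lengths in m; the calibration is good to about 2 mm. A picture is of the moment at which its call begins. calibration takes no time and is no camera call.
- bot.finish_job(): hands the job in, once; it reports no verdict.
The state is a dict: "clock": time; "joint_positions": joint angles; "dq": joint speeds; "joint_efforts": joint torques, N m; "tcp_pos": TCP position; "tool_rot": TCP orientation; "wrist_force": force on the tool from outside, world axes, zero at the start; "torque": the same for the moment, N m; "grip_width": finger opening in m.
Only numpy, scipy, OpenCV 4.12 (cv2) and the standard library are available. Lean on these libraries where they do the work, as an engineer would, in place of code of your own. Each camera call takes 0.05 s, during which the arm holds its last target.

## Working session

There is one attempt and no reset: what is moved stays moved. The work goes in short steps, Python scripts to look and compute and a shell command to move; the robot and the scene stay as the last step left them, time stands still between calls to the robot, and variables do not carry over. Pictures are saved under pics/ and viewed, and the job is handed in when it is done.

```bash
mkdir -p pics; ls; python3 - <<'E'
from station import bot, vision
import cv2
for n in("scene","top"):
    im=vision.get_image(n); cv2.imwrite(f"pics/{n}0.png",cv2.cvtColor(im,cv2.COLOR_RGB2BGR))
    c=vision.calibration(n); print(n,c["fx"],c["fy"],c["cx"],c["cy"]); print(c["pose"])
print(bot.get_state(), bot.grip_depth)
E
```

```text
pics
scene 420.2123875394882 420.2123875394882 250.9251294622246 192.45037329344754
[[ 0.04246026  0.84253844 -0.53696006  1.23566099]
 [ 0.99907553 -0.03218907  0.02849463 -0.0677303 ]
 [ 0.00672357 -0.53767354 -0.8431263   1.23465534]
 [ 0.          0.          0.          1.        ]]
top 465.78556623154117 465.78556623154117 256.7304966294842 188.3459353809184
[[ 3.03139610e-02 -9.81753973e-01  1.87723736e-01  2.42145013e-01]
 [-9.99540383e-01 -2.97194207e-02  5.98149684e-03 -3.29473047e-02]
 [-2.93317614e-04 -1.87818778e-01 -9.82203655e-01  1.70108042e+00]
 [ 0.00000000e+00  0.00000000e+00  0.00000000e+00  1.00000000e+00]]
{'clock': 0.1, 'joint_positions': array([-7.42538163e+01,  1.96319368e+01,  8.73713718e+01, -1.35455654e-03,
        7.30756750e+01, -8.36564417e+00]), 'dq': array([-0.10174434, -0.02246968, -0.09586525,  0.00488677,  0.10870273,
        0.04069156]), 'joint_efforts': array([ 2.15760556e-03, -4.32002449e+01, -2.44695926e+01,  7.19887996e-02,
        5.25960024e-02, -3.52438838e-05]), 'tcp_pos': array([ 0.21438173, -0.47883279,  0.22612141]), 'tool_rot': array([-1.79921668e+02, -1.02097376e-02,  2.41122161e+01]), 'wrist_force': array([-0.8248977 ,  0.26730472,  0.80254545]), 'torque': array([ 0.01391477, -0.0031047 ,  0.00204213]), 'grip_width': 0.09178737714311418} 0.0188
```

View pics/scene0.png

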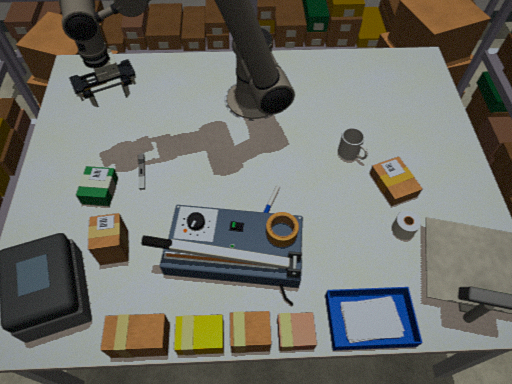

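View pics/top0.png

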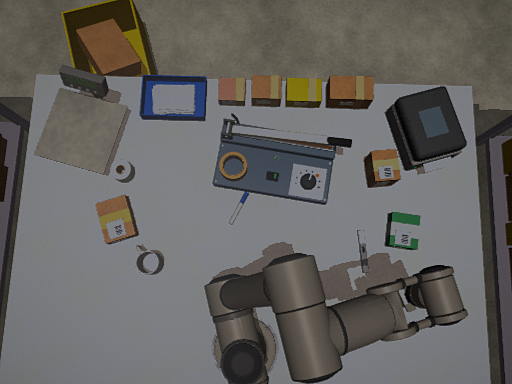

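The scene view shows the dial at about (196,221) and the rocker at (237,226). In the top view the dial is at (309,181), the rocker at (272,176) and the orange dot near (318,175). I'll zoom in.

```bash
python3 - <<'E'
import cv2,numpy as np
a=cv2.imread("pics/top0.png")[155:210,255:340]; b=cv2.imread("pics/scene0.png")[195:260,160:260]
a=cv2.resize(a,None,fx=8,fy=8,interpolation=cv2.INTER_CUBIC)
b=cv2.resize(b,None,fx=8,fy=8,interpolation=cv2.INTER_CUBIC)
cv2.imwrite("pics/za.png",a);cv2.imwrite("pics/zb.png",b)
E
```

```text
(no output)
```

View pics/za.png

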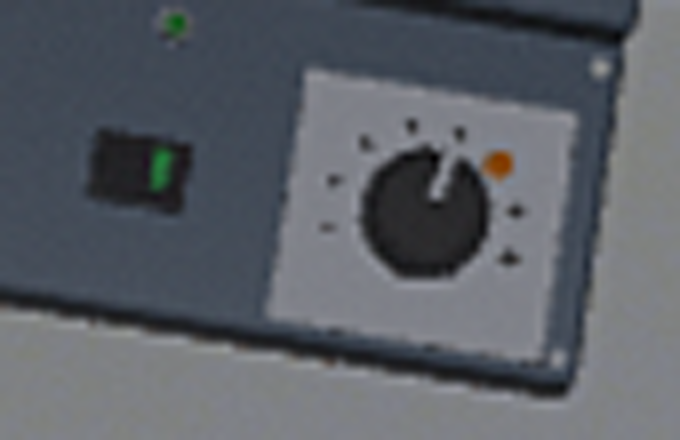

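View pics/zb.png

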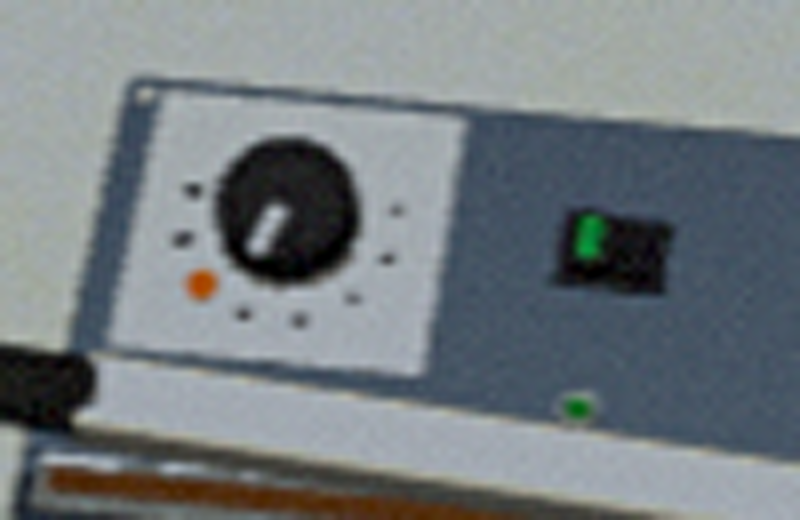

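The pointer appears to be one click before the orange dot. I'll measure it.

```bash
cat > h.py <<'E'
import cv2,numpy as np
from station import vision
def ray(n,u,v,z):
    c=vision.calibration(n);P=np.array(c["pose"])
    d=P[:3,:3]@np.array([(u-c["cx"])/c["fx"],(v-c["cy"])/c["fy"],1]);o=P[:3,3]
    return (o+d*(z-o[2])/d[2])
def proj(n,p):
    c=vision.calibration(n);P=np.array(c["pose"])
    q=P[:3,:3].T@(np.array(p)-P[:3,3]);return c["fx"]*q[0]/q[2]+c["cx"],c["fy"]*q[1]/q[2]+c["cy"]
def cen(m):
    k,l,s,c=cv2.connectedComponentsWithStats(m.astype(np.uint8)); return [(tuple(c[i].round(2)),s[i].tolist()) for i in range(1,k)]
E
python3 - <<'E'
from h import *
Z={"top":((255,155,340,210)),"scene":(160,195,260,260)}
for n in("top","scene"):
    im=cv2.cvtColor(cv2.imread(f"pics/{n}0.png"),cv2.COLOR_BGR2RGB).astype(int)
    x0,y0,x1,y1=Z[n]; R,G,B=[im[y0:y1,x0:x1,i] for i in range(3)]
    def W(m,w,lab,z,amin=3):
        k,l,s,c=cv2.connectedComponentsWithStats(m.astype(np.uint8))
        for i in range(1,k):
            if s[i][4]<amin: continue
            yy,xx=np.nonzero(l==i); ww=w[yy,xx]; u=(xx*ww).sum()/ww.sum()+x0; v=(yy*ww).sum()/ww.sum()+y0
            print(n,lab,s[i][4],round(u,2),round(v,2),ray(n,u,v,z)[:2].round(4))
    W(R-B>40,R-B,"orange",.046)
    W((G-R>20)&(G-B>10),G-R,"green",.060)
    W((R+G+B)<150,np.ones_like(R),"dark",.07,20)
# zoomed picks: crop coords/8 (cubic resize: (p+.5)/8-.5)
f=lambda p:((p+.5)/8-.5)
for n,pts,z in(("top",[(328,227),(335,181),(365,144),(411,126),(460,133),(498,164),(516,211),(509,258)],.046),("scene",[(397,210),(387,258),(352,298),(300,320),(243,314),(202,285),(182,238),(193,190)],.046),
  ("top",[(425,212),(436,198),(452,155)],.07),("scene",[(287,210),(279,213),(254,254)],.07)):
    Q=np.array([ray(n,f(a)+Z[n][0],f(b)+Z[n][1],z)[:2] for a,b in pts]);print(n,Q.round(4).tolist())
    if len(Q)==8:
        A=np.c_[2*Q,np.ones(8)];s=np.linalg.lstsq(A,(Q**2).sum(1),rcond=None)[0]
        c=s[:2];print("circle",c,np.sqrt(s[2]+c@c)); a=np.degrees(np.arctan2(*(Q-c).T[::-1])); print(a)
    else:
        print("ptr angle",np.degrees(np.arctan2(*(Q[2]-Q[1])[::-1])),np.degrees(np.arctan2(*(Q[2]-Q[0])[::-1])))
E
```

```text
top orange 12 316.88 175.13 [ 0.614  -0.2401]
top green 4 276.55 157.46 [ 0.6722 -0.0914]
top green 12 274.59 175.56 [ 0.6046 -0.0859]
top dark 71 318.37 157.01 [ 0.6758 -0.242 ]
top dark 95 271.71 176.0 [ 0.6005 -0.0753]
top dark 174 307.64 181.46 [ 0.5844 -0.2042]
top dark 106 289.99 197.39 [ 0.5248 -0.1421]
scene orange 12 184.75 230.11 [ 0.6121 -0.2432]
scene orange 134 192.44 256.75 [ 0.7045 -0.2159]
scene green 21 233.24 224.13 [ 0.6041 -0.089 ]
scene green 11 231.72 245.53 [ 0.6782 -0.0951]
scene dark 212 195.81 220.82 [ 0.5931 -0.2063]
scene dark 113 236.45 226.45 [ 0.6181 -0.0789]
scene dark 105 164.95 243.21 [ 0.6672 -0.298 ]
scene dark 49 184.2 255.96 [ 0.7117 -0.2376]
top [[0.5827, -0.163], [0.6041, -0.1659], [0.6217, -0.1793], [0.6308, -0.2001], [0.6282, -0.2224], [0.6143, -0.2398], [0.5927, -0.2481], [0.5709, -0.2451]]
circle [ 0.58825359 -0.20569928] 0.04292460221645501
[  97.4250025    68.3028853    38.29210387    7.50647278  -22.73598636
  -52.68992929  -84.05171276 -113.85071309]
scene [[0.5815, -0.1662], [0.6032, -0.1699], [0.6205, -0.1835], [0.6294, -0.2038], [0.6259, -0.2263], [0.6124, -0.243], [0.5909, -0.2518], [0.5692, -0.2484]]
circle [ 0.58639979 -0.20912796] 0.04290938778021314
[  96.45468704   66.8494154    36.90892699    7.05008035  -23.53247661
  -52.49939985  -83.91942066 -113.67383279]
top [[0.5859, -0.2043], [0.5924, -0.2092], [0.6124, -0.2162]]
ptr angle -19.330248168831776 -24.108839388450743
scene [[0.5931, -0.2074], [0.5943, -0.2105], [0.6121, -0.2198]]
ptr angle -27.277789978949965 -32.83497494542345
```

Both views put the orange dot at -52.6° in the world frame, so the sealer's yaw is about -8°. The dial axis is near (0.587,-0.2075). The pointer lies at about -23°, exactly one click short. My plan is to shut the fingers, set tool x along the sealer's x and use the flat finger flank as a rack on the near side of the rim.

```bash
python3 -m crank '[[[0.15,-0.05,0],0.06],[[0.35,-0.1,0],0.15],[[0.55,-0.15,0],0.24],[[0.75,-0.2,0],0.32],[[0.9,-0.25,0],0.357],[[0.97,-0.28,0],0.357],[[1,-0.3,0],0.357]]' 1 10
cat > tgt.py <<'E'
import numpy as np,sys
from station import bot
from scipy.spatial.transform import Rotation as R
s=bot.get_state();Rm=R.from_euler('xyz',s['tool_rot'],degrees=True).as_matrix()
print('t',s['clock'],s['tcp_pos'].round(4),s['tool_rot'].round(2),'F',s['wrist_force'].round(2),'grip',round(s['grip_width'],4))
C=np.array([.587,-.2075,0]);a=np.radians(-8);S=np.array([[np.cos(a),-np.sin(a),0],[np.sin(a),np.cos(a),0],[0,0,1]])
print('in dial frame mm',(S.T@(s['tcp_pos']-C)*1000).round(1),'F sealer',(S.T@s['wrist_force']).round(2))
if len(sys.argv)>3:
    t=C+S@(np.array([float(v) for v in sys.argv[1:4]])/1000)
    print('shift units',(Rm.T@(t-s['tcp_pos'])/.2).round(3))
E
python3 tgt.py -65 -8 200
```

```text
clock: 0.8
tcp_pos: [0.3731, -0.3418, 0.2265]
tool_rot: [-180.0, 0.0, -7.8]
wrist_force: [0.8, -0.2, 0.5]
grip_width: 0.0403
t 0.8 [ 0.3731 -0.3418  0.2265] [-1.7999e+02  3.0000e-02 -7.8400e+00] F [ 0.76 -0.24  0.49] grip 0.0403
in dial frame mm [-193.1 -162.7  226.5] F sealer [ 0.79 -0.13  0.49]
shift units [ 0.643 -0.772  0.132]
```

```bash
python3 -m crank '[[[0.1,-0.12,0],0],[[0.23,-0.28,0],0],[[0.36,-0.44,0],0],[[0.48,-0.58,0],0],[[0.58,-0.7,0.05],0],[[0.63,-0.76,0.15],0],[[0.643,-0.772,0.3],0],[[0.643,-0.772,0.45],0],[[0.643,-0.772,0.58],0],[[0.643,-0.772,0.63],0],[[0.643,-0.772,0.63],0]]'; python3 tgt.py -46 -8 56
python3 - <<'E'
from h import *
im=vision.get_image("scene");cv2.imwrite("pics/s1.png",cv2.resize(cv2.cvtColor(im[130:290,110:310],cv2.COLOR_RGB2BGR),None,fx=3.7,fy=3.7,interpolation=cv2.INTER_CUBIC))
E
```

```text
clock: 1.9
tcp_pos: [0.5203, -0.2083, 0.0995]
tool_rot: [-180.0, 0.2, -8.0]
wrist_force: [0.7, 0.0, 0.6]
grip_width: 0.0007
t 1.9 [ 0.5203 -0.2083  0.0995] [-1.7995e+02  1.6000e-01 -8.0400e+00] F [0.66 0.03 0.62] grip 0.0007
in dial frame mm [-65.9 -10.1  99.5] F sealer [0.65 0.12 0.62]
shift units [ 0.1   -0.01   0.217]
```

View pics/s1.png

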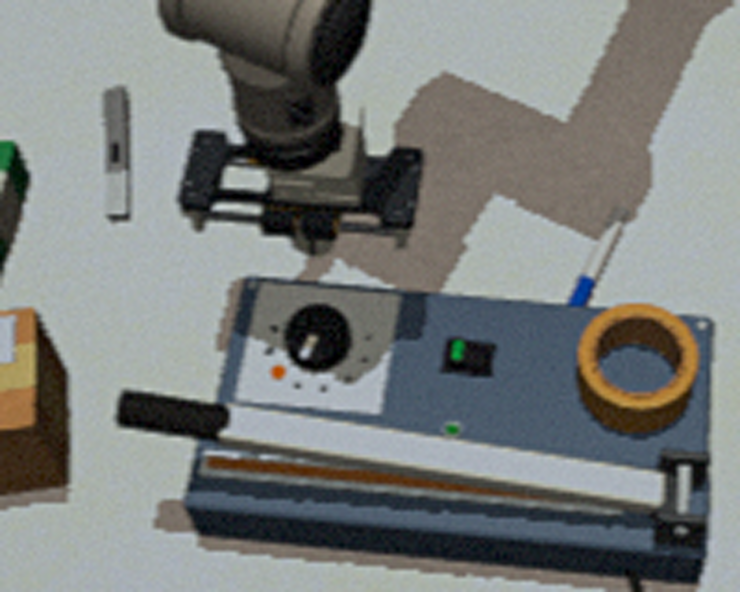

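The shut gripper is in front of the dial at picture position (315,240), and the pointer and everything else are unchanged. I'll descend and creep towards the rim.

```bash
python3 -m crank '[[[0.02,0,0.06],0],[[0.05,-0.01,0.14],0],[[0.08,-0.01,0.2],0],[[0.1,-0.01,0.217],0],[[0.1,-0.01,0.217],0],[[0.1,-0.01,0.217],0],[[0.1,-0.01,0.217],0]]'; python3 tgt.py -37.5 -8 56
python3 -m crank '[[[0.01,0,0],0],[[0.02,0,0],0],[[0.025,0,0],0],[[0.025,0,0],0],[[0.025,0,0],0]]'; python3 tgt.py -37.5 -8 56
```

```text
clock: 2.65
tcp_pos: [0.5417, -0.2087, 0.0578]
tool_rot: [180.0, -0.0, -8.0]
wrist_force: [-0.5, 0.8, 0.2]
grip_width: 0.0007
t 2.65 [ 0.5417 -0.2087  0.0578] [ 1.7998e+02 -4.0000e-02 -8.0200e+00] F [-0.48  0.83  0.17] grip 0.0007
in dial frame mm [-44.7  -7.5  57.8] F sealer [-0.59  0.76  0.17]
shift units [0.036 0.002 0.009]
clock: 3.15
tcp_pos: [0.5464, -0.2093, 0.0573]
tool_rot: [180.0, 0.0, -8.0]
wrist_force: [-0.5, 0.2, -0.2]
grip_width: 0.0008
t 3.15 [ 0.5464 -0.2093  0.0573] [179.99   0.    -8.02] F [-0.47  0.21 -0.24] grip 0.0008
in dial frame mm [-39.9  -7.4  57.3] F sealer [-0.5   0.14 -0.24]
shift units [0.012 0.003 0.007]
```

```bash
for i in 1; do python3 -m crank '[[[0.005,0,0],0],[[0.005,0,0],0],[[0.005,0,0],0]]'; python3 tgt.py; done
python3 -m crank '[[[0.005,0,0],0],[[0.005,0,0],0],[[0.005,0,0],0]]'; python3 tgt.py
python3 -m crank '[[[0.005,0,0],0],[[0.005,0,0],0],[[0.005,0,0],0]]'; python3 tgt.py
```

```text
clock: 3.45
tcp_pos: [0.5474, -0.2094, 0.0573]
tool_rot: [180.0, -0.0, -8.0]
wrist_force: [-1.0, -0.9, -0.7]
grip_width: 0.0007
t 3.45 [ 0.5474 -0.2094  0.0573] [180.    -0.    -8.02] F [-0.95 -0.86 -0.66] grip 0.0007
in dial frame mm [-38.9  -7.4  57.3] F sealer [-0.83 -0.98 -0.66]
clock: 3.75
tcp_pos: [0.5481, -0.2095, 0.0573]
tool_rot: [-180.0, 0.0, -8.0]
wrist_force: [-2.3, 0.2, 0.9]
grip_width: 0.0004
t 3.75 [ 0.5481 -0.2095  0.0573] [-1.80e+02  4.00e-02 -8.02e+00] F [-2.27  0.16  0.88] grip 0.0004
in dial frame mm [-38.2  -7.4  57.3] F sealer [-2.27 -0.16  0.88]
clock: 4.05
tcp_pos: [0.5482, -0.2095, 0.0572]
tool_rot: [-180.0, 0.2, -8.0]
wrist_force: [-5.5, -0.3, 3.8]
grip_width: 0.0007
t 4.05 [ 0.5482 -0.2095  0.0572] [-1.7998e+02  1.6000e-01 -8.0100e+00] F [-5.48 -0.26  3.77] grip 0.0007
in dial frame mm [-38.1  -7.4  57.2] F sealer [-5.39 -1.02  3.77]
```

Contact at about 5.5 N. Now I'll rub to the left, which is tool -y.

```bash
python3 -m crank '[[[0.002,-0.005,0],0],[[0.002,-0.01,0],0],[[0.002,-0.015,0],0],[[0.002,-0.02,0],0],[[0.002,-0.025,0],0]]'; python3 tgt.py
python3 -m crank '[[[0,-0.005,0],0],[[0,-0.01,0],0],[[0,-0.015,0],0],[[0,-0.015,0],0]]'; python3 tgt.py
```

```text
clock: 4.55
tcp_pos: [0.5491, -0.2046, 0.0572]
tool_rot: [-180.0, 0.2, -8.0]
wrist_force: [-6.7, -0.0, 3.0]
grip_width: 0.0004
t 4.55 [ 0.5491 -0.2046  0.0572] [-179.99    0.18   -8.02] F [-6.65 -0.02  3.04] grip 0.0004
in dial frame mm [-37.9  -2.4  57.2] F sealer [-6.59 -0.95  3.04]
clock: 4.95
tcp_pos: [0.5495, -0.2014, 0.0571]
tool_rot: [-180.0, 0.2, -8.0]
wrist_force: [-7.0, 0.7, 3.7]
grip_width: 0.0004
t 4.95 [ 0.5495 -0.2014  0.0571] [-179.97    0.2    -8.01] F [-6.95  0.71  3.72] grip 0.0004
in dial frame mm [-38.    0.8  57.1] F sealer [-6.98 -0.26  3.72]
```

```bash
cat > look.py <<'E'
from h import *
import sys
im=vision.get_image("scene");cv2.imwrite(f"pics/{sys.argv[1]}.png",cv2.resize(cv2.cvtColor(im[190:265,140:260],cv2.COLOR_RGB2BGR),None,fx=6.5,fy=6.5,interpolation=cv2.INTER_CUBIC))
E
python3 look.py s2
```

```text
(no output)
```

View pics/s2.png

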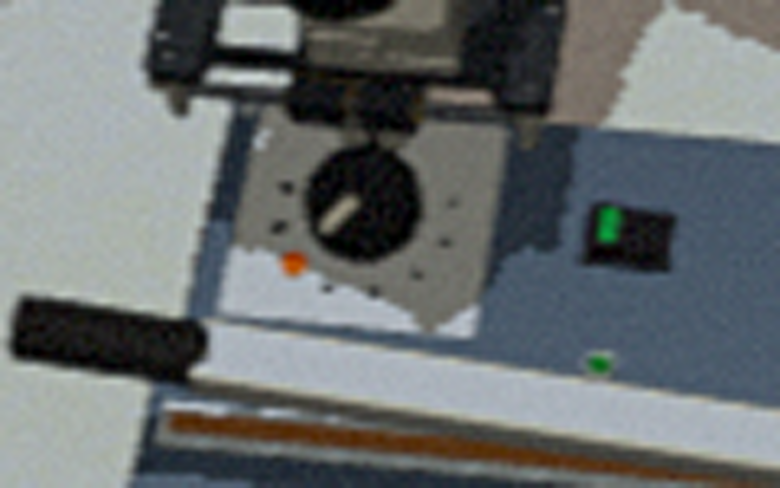

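The pointer, now from (355,200) to (322,230) in the picture, has turned to just past half way and the finger isn't slipping. I'll rub the rest and then withdraw along -x.

```bash
python3 -m crank '[[[0,-0.007,0],0],[[0,-0.014,0],0],[[0,-0.021,0],0],[[0,-0.026,0],0],[[0,-0.026,0],0]]'; python3 tgt.py
python3 -m crank '[[[-0.02,0,0],0],[[-0.06,0,0],0],[[-0.1,0,0],0],[[-0.1,0,0],0]]'; python3 tgt.py; python3 look.py s3
```

```text
clock: 5.5
tcp_pos: [0.5502, -0.1958, 0.0571]
tool_rot: [-179.9, 0.2, -8.0]
wrist_force: [-6.3, 2.4, 4.3]
grip_width: 0.0006
t 5.5 [ 0.5502 -0.1958  0.0571] [-179.93    0.21   -8.01] F [-6.31  2.43  4.28] grip 0.0006
in dial frame mm [-38.1   6.5  57.1] F sealer [-6.59  1.53  4.28]
clock: 5.9
tcp_pos: [0.5307, -0.1937, 0.0573]
tool_rot: [-180.0, 0.0, -8.0]
wrist_force: [0.1, -0.5, -0.5]
grip_width: 0.0004
t 5.9 [ 0.5307 -0.1937  0.0573] [-1.7999e+02  4.0000e-02 -8.0400e+00] F [ 0.09 -0.54 -0.55] grip 0.0004
in dial frame mm [-57.6   5.8  57.3] F sealer [ 0.16 -0.52 -0.55]
```

View pics/s3.png

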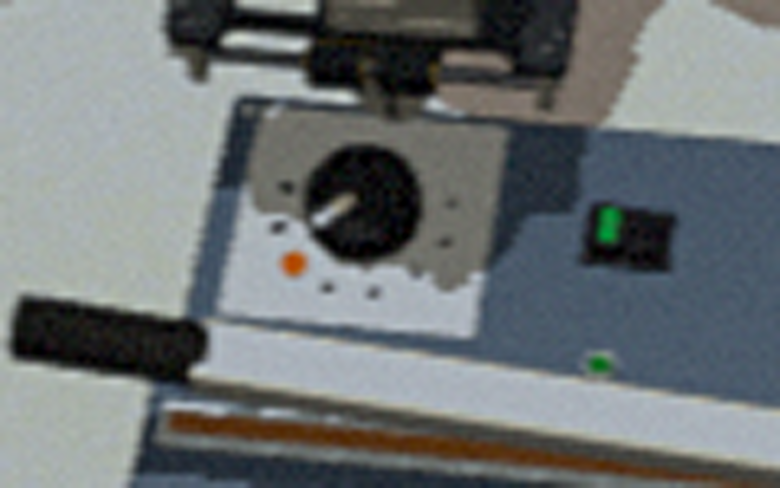

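It has clicked over. I'll check the pointer angle numerically.

```bash
python3 - <<'E'
from h import *
k=6.5;f=lambda p:(p+.5)/k-.5
P=[ray("scene",f(a)+140,f(b)+190,.07)[:2] for a,b in((352,196),(316,224))]
d=P[1]-P[0];print("ptr angle",np.degrees(np.arctan2(d[1],d[0])),P)
c=np.array([.5864,-.2085])
for th in(-23,-53,-83):
    t=np.radians(th);print(th,[tuple(np.round([ (proj("scene",[c[0]+r*np.cos(t),c[1]+r*np.sin(t),.07])[i]-(140,190)[i]+.5)*k-.5 for i in(0,1)],0)) for r in(8,26)])
E
python3 tgt.py -1 119 100
```

```text
ptr angle -48.84623331402229 [array([ 0.58897862, -0.21292671]), array([ 0.6037083 , -0.22977971])]
-23 [(np.float64(3726.0), np.float64(-6405.0)), (np.float64(2876.0), np.float64(-4738.0))]
-53 [(np.float64(12772.0), np.float64(-8220.0)), (np.float64(7940.0), np.float64(-4946.0))]
-83 [(np.float64(-37480.0), np.float64(5515.0)), (np.float64(64258.0), np.float64(-8799.0))]
t 5.95 [ 0.5314 -0.194   0.0575] [ 1.7999e+02 -1.0000e-02 -8.0500e+00] F [-0.11 -0.68 -1.01] grip 0.0004
in dial frame mm [-56.9   5.6  57.5] F sealer [-0.01 -0.68 -1.01]
shift units [ 0.279 -0.567 -0.213]
```

The pointer reads about -49° against -53° for the orange setting, which is within hand-pick error for a detent click. Next is the rocker. I'll rise and move over its right end, offset to the right so that only that end is pressed.

```bash
python3 -m crank '[[[0,0,-0.08],0],[[0,-0.02,-0.18],0],[[0.06,-0.12,-0.213],0],[[0.13,-0.25,-0.213],0],[[0.2,-0.38,-0.213],0],[[0.26,-0.47,-0.213],0],[[0.279,-0.507,-0.213],0],[[0.279,-0.507,-0.213],0],[[0.279,-0.507,-0.213],0]]'; python3 tgt.py 0 107 66
```

```text
clock: 6.85
tcp_pos: [0.6007, -0.1019, 0.0997]
tool_rot: [180.0, 0.0, -8.0]
wrist_force: [0.0, -0.7, -0.3]
grip_width: 0.0004
t 6.85 [ 0.6007 -0.1019  0.0997] [ 1.7998e+02  3.0000e-02 -8.0300e+00] F [ 0.   -0.69 -0.29] grip 0.0004
in dial frame mm [ -1.1 106.5  99.7] F sealer [ 0.1  -0.69 -0.29]
shift units [ 0.005 -0.003  0.169]
```

```bash
python3 -m crank '[[[0.005,0,0.05],0],[[0.005,0,0.11],0],[[0.005,0,0.16],0],[[0.005,0,0.175],0],[[0.005,0,0.18],0],[[0.005,0,0.18],0]]'; python3 tgt.py
python3 -m crank '[[[0,0,0.005],0],[[0,0,0.01],0],[[0,0,0.01],0],[[0,0,0.01],0]]'; python3 tgt.py
python3 look.py s4
```

```text
clock: 7.45
tcp_pos: [0.6023, -0.1016, 0.0638]
tool_rot: [180.0, 0.0, -8.0]
wrist_force: [-0.5, 0.2, 0.4]
grip_width: 0.0007
t 7.45 [ 0.6023 -0.1016  0.0638] [179.99   0.    -8.02] F [-0.46  0.18  0.42] grip 0.0007
in dial frame mm [  0.4 107.   63.8] F sealer [-0.48  0.11  0.42]
clock: 7.85
tcp_pos: [0.6023, -0.1014, 0.0621]
tool_rot: [180.0, -0.0, -8.0]
wrist_force: [-1.0, 0.1, 0.2]
grip_width: 0.0004
t 7.85 [ 0.6023 -0.1014  0.0621] [ 1.7999e+02 -2.0000e-02 -8.0200e+00] F [-0.97  0.09  0.21] grip 0.0004
in dial frame mm [  0.4 107.2  62.1] F sealer [-0.97 -0.04  0.21]
```

View pics/s4.png

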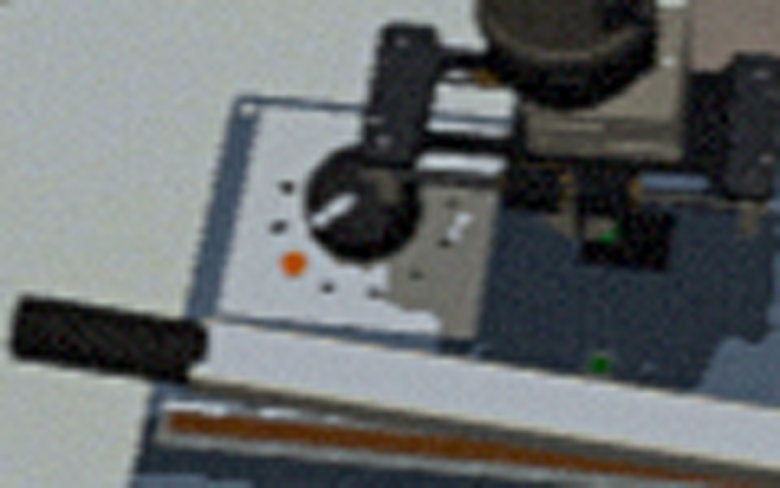

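The fingers are just in front of and right of the green bar, which is at (607,235). I'll press down gradually.

```bash
python3 -m crank '[[[0,0,0.005],0],[[0,0,0.01],0],[[0,0,0.01],0]]'; python3 tgt.py
python3 -m crank '[[[0,0,0.005],0],[[0,0,0.01],0],[[0,0,0.01],0]]'; python3 tgt.py
```

```text
clock: 8.2
tcp_pos: [0.6021, -0.1014, 0.0597]
tool_rot: [180.0, 0.0, -8.0]
wrist_force: [-0.5, -0.5, -0.4]
grip_width: 0.0006
t 8.2 [ 0.6021 -0.1014  0.0597] [ 1.80e+02  2.00e-02 -8.02e+00] F [-0.52 -0.5  -0.44] grip 0.0006
in dial frame mm [  0.2 107.2  59.7] F sealer [-0.44 -0.57 -0.44]
clock: 8.5
tcp_pos: [0.6024, -0.1018, 0.0582]
tool_rot: [180.0, -0.0, -8.0]
wrist_force: [-0.6, -1.2, 3.1]
grip_width: 0.0007
t 8.5 [ 0.6024 -0.1018  0.0582] [ 1.7997e+02 -3.0000e-02 -8.0200e+00] F [-0.6  -1.22  3.09] grip 0.0007
in dial frame mm [  0.5 106.9  58.2] F sealer [-0.43 -1.29  3.09]
```

```bash
python3 -m crank '[[[0,0,0.005],0],[[0,0,0.01],0],[[0,0,0.01],0]]'; python3 tgt.py
```

```text
clock: 8.8
tcp_pos: [0.6022, -0.1025, 0.0559]
tool_rot: [179.9, -0.0, -8.0]
wrist_force: [-0.5, -6.0, 2.1]
grip_width: 0.0006
t 8.8 [ 0.6022 -0.1025  0.0559] [ 1.7991e+02 -2.0000e-02 -8.0200e+00] F [-0.52 -6.04  2.07] grip 0.0006
in dial frame mm [  0.5 106.1  55.9] F sealer [ 0.32 -6.05  2.07]
```

A 6 N sideways force means the narrow tip is catching the rocker's end face. I'll back up, shift about 10 mm left and press again.

```bash
python3 -m crank '[[[0,0,-0.03],0],[[0,0,-0.06],0],[[0,-0.03,-0.06],0],[[0,-0.055,-0.06],0],[[0,-0.055,-0.06],0]]'; python3 tgt.py
python3 -m crank '[[[0,0,0.015],0],[[0,0,0.03],0],[[0,0,0.04],0],[[0,0,0.04],0]]'; python3 tgt.py
python3 -m crank '[[[0,0,0.005],0],[[0,0,0.01],0],[[0,0,0.01],0]]'; python3 tgt.py
```

```text
clock: 9.3
tcp_pos: [0.6037, -0.0893, 0.0677]
tool_rot: [-180.0, 0.0, -8.0]
wrist_force: [0.2, 0.1, -0.1]
grip_width: 0.0004
t 9.3 [ 0.6037 -0.0893  0.0677] [-1.7998e+02  3.0000e-02 -7.9600e+00] F [ 0.21  0.06 -0.12] grip 0.0004
in dial frame mm [1.000e-01 1.194e+02 6.770e+01] F sealer [ 0.2   0.08 -0.12]
clock: 9.7
tcp_pos: [0.6037, -0.0909, 0.0597]
tool_rot: [180.0, 0.0, -8.0]
wrist_force: [-0.8, -0.4, 1.7]
grip_width: 0.0002
t 9.7 [ 0.6037 -0.0909  0.0597] [179.98   0.    -8.03] F [-0.77 -0.42  1.7 ] grip 0.0002
in dial frame mm [  0.3 117.8  59.7] F sealer [-0.7  -0.53  1.7 ]
clock: 10.0
tcp_pos: [0.6036, -0.0903, 0.0575]
tool_rot: [-180.0, 0.0, -8.0]
wrist_force: [-0.2, 0.1, -0.7]
grip_width: 0.0003
t 10.0 [ 0.6036 -0.0903  0.0575] [-1.7998e+02  3.0000e-02 -8.0300e+00] F [-0.2   0.12 -0.67] grip 0.0003
in dial frame mm [1.000e-01 1.184e+02 5.750e+01] F sealer [-0.22  0.1  -0.67]
```

```bash
python3 -m crank '[[[0,0,0.005],0],[[0,0,0.01],0],[[0,0,0.01],0]]'; python3 tgt.py
python3 -m crank '[[[0,0,0.005],0],[[0,0,0.008],0],[[0,0,0.008],0]]'; python3 tgt.py
```

```text
clock: 10.3
tcp_pos: [0.6038, -0.0903, 0.0569]
tool_rot: [-180.0, -0.0, -8.0]
wrist_force: [-2.0, 0.2, 7.2]
grip_width: 0.0
t 10.3 [ 0.6038 -0.0903  0.0569] [-1.7999e+02 -2.0000e-02 -8.0100e+00] F [-1.96  0.22  7.22] grip 0.0
in dial frame mm [  0.3 118.4  56.9] F sealer [-1.97 -0.05  7.22]
clock: 10.6
tcp_pos: [0.6039, -0.0903, 0.0566]
tool_rot: [180.0, -0.1, -8.0]
wrist_force: [-6.5, 1.9, 17.5]
grip_width: 0.0004
t 10.6 [ 0.6039 -0.0903  0.0566] [ 1.7999e+02 -6.0000e-02 -8.0000e+00] F [-6.5   1.89 17.47] grip 0.0004
in dial frame mm [  0.4 118.4  56.6] F sealer [-6.7   0.96 17.47]
```

It snapped over (the force dropped to zero) and is now hard against its stop at 17 N. I'll rise, retreat and look.

```bash
python3 -m crank '[[[0,0,-0.06],0],[[0,0,-0.2],0],[[0,0,-0.35],0],[[-0.15,0,-0.45],0],[[-0.35,0,-0.5],0],[[-0.55,0,-0.5],0],[[-0.75,0,-0.5],0],[[-0.9,0,-0.5],0],[[-1,0,-0.5],0],[[-1,0,-0.5],0]]'; python3 - <<'E'
from h import *
for n,(x0,y0,x1,y1) in(("top",(205,110,355,215)),("scene",(140,180,320,300))):
    im=cv2.cvtColor(vision.get_image(n),cv2.COLOR_RGB2BGR);cv2.imwrite(f"pics/{n}5f.png",im)
    k=780/(x1-x0) if n=="top" else 4.4
    cv2.imwrite(f"pics/{n}5.png",cv2.resize(im[y0:y1,x0:x1],None,fx=k,fy=k,interpolation=cv2.INTER_CUBIC))
    d=cv2.absdiff(im,cv2.imread(f"pics/{n}0.png"));cv2.imwrite(f"pics/{n}d.png",d*3)
E
```

```text
clock: 11.6
tcp_pos: [0.4036, -0.0619, 0.1545]
tool_rot: [-180.0, 0.1, -8.0]
wrist_force: [-0.3, -0.3, 0.2]
grip_width: 0.0004
```

View pics/top5.png

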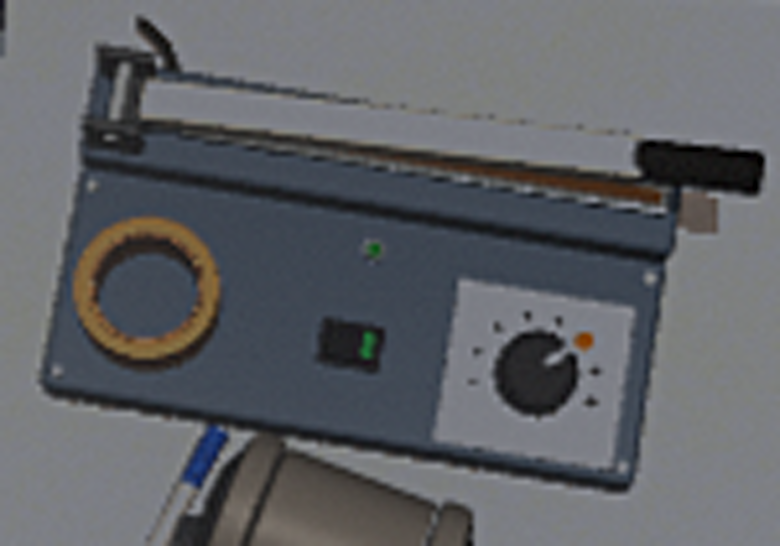

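View pics/scene5.png

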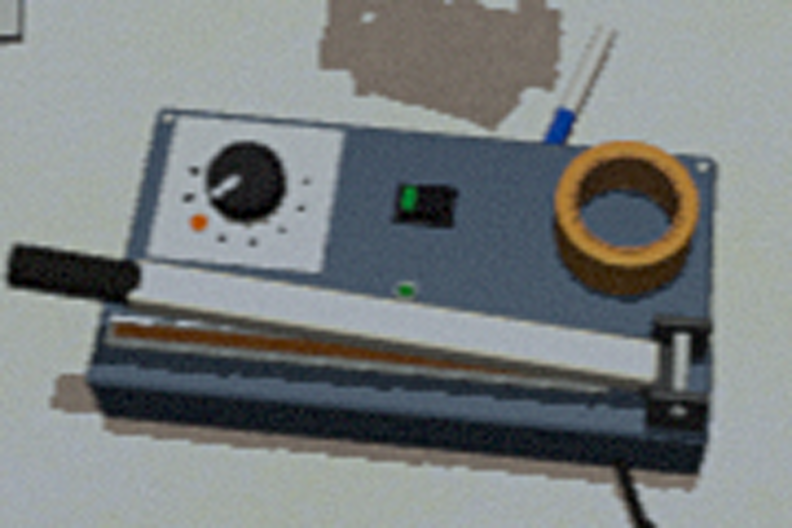

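View pics/scened.png

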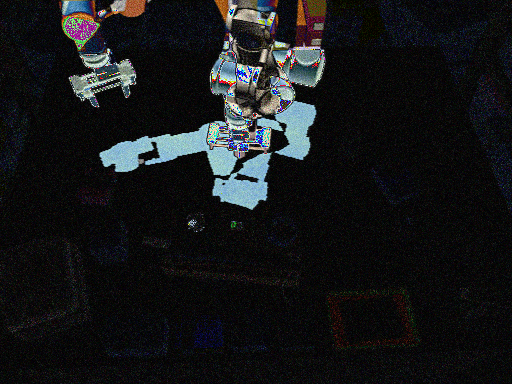

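In the top view the pointer, from (545,362) to (565,352), aims straight at the orange dot (584,341). The difference picture shows only the dial, the rocker, and the robot with its shadow changed. I'll confirm the rocker tilt and pointer angle numerically.

```bash
python3 - <<'E'
from h import *
for n,(x0,x1,y0,y1) in {"scene":(225,250,215,236),"top":(262,285,165,185)}.items():
  for k in("0","5f"):
    a=cv2.imread(f"pics/{n}{k}.png").astype(float)[y0:y1,x0:x1]
    w=np.clip(a[...,1]-a[...,2]-12,0,None);v,u=np.mgrid[y0:y1,x0:x1]
    print(n,k,"green",round((u*w).sum()/w.sum(),2),round((v*w).sum()/w.sum(),2),w.sum())
  for p,l in(([.6035,-.0897,.060],"off"),([.6035,-.0897,.056],"on")):
    print(l,np.round(proj(n,p),2))
k=5.2;f=lambda p:(p+.5)/k-.5
P=[ray("top",f(a)+205,f(b)+110,.07)[:2] for a,b in((543,363),(570,349))];d=P[1]-P[0];print("ptr",np.degrees(np.arctan2(d[1],d[0])))
E
```

```text
scene 0 green 234.65 224.53 2388.0
scene 5f green 234.54 224.89 2264.0
off [233.   223.96]
on [233.04 224.56]
top 0 green 274.6 175.54 552.0
top 5f green 275.22 175.99 549.0
off [275.64 175.91]
on [275.59 176.14]
ptr -60.61012338329196
```

```bash
python3 - <<'E'
import cv2,numpy as np
r=[]
for n,(x0,x1,y0,y1) in {"scene":(222,252,214,238),"top":(258,288,164,188)}.items():
    r.append(np.hstack([cv2.resize(cv2.imread(f"pics/{n}{k}.png")[y0:y1,x0:x1],None,fx=12,fy=12,interpolation=cv2.INTER_CUBIC) for k in("0","5f")]))
cv2.imwrite("pics/cmp.png",np.clip(np.vstack(r).astype(int)*2,0,255).astype(np.uint8))
E
```

```text
(no output)
```

View pics/cmp.png

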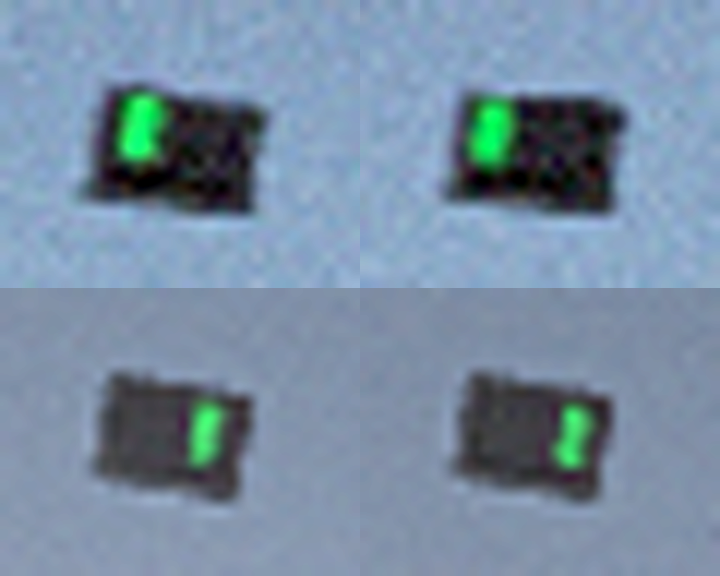

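The before/after comparison shows the rocker's green end dropped (its top edge went from row 85 to 95) and the other end raised (105 to 92). It is on, so I'm handing in.

```bash
python3 -c "
from station import bot
print(bot.finish_job())"
```

```text
the job is handed in; nothing more can be done
None
```

The dial is clicked one setting clockwise into the orange dot, the power rocker is on, and I handed the job in with about 12 s on the clock.

- **Dial:** I rubbed the near rim with the shut fingers at about 7 N, and it turned and snapped over. The hand-picked pointer angle read -49° in one camera and -61° in the other, against -53° expected. The readings disagree with each other, but neighbouring settings are 30° away, so both match only the orange setting.
- **Rocker:** The first press was too far right and met the rocker's end face with about 6 N sideways. I backed off, moved 12 mm left and pressed again. The force then dropped to about zero as it snapped over, and rose to 17 N at the stop. Close-up pictures show the green end down and the other end up. The measured shift of the green bar was below one pixel, so it fits "on" but does not prove it by itself.
- **Everything else:** The before/after difference in the scene camera showed changes only at the dial, the rocker and the robot with its shadow. The sealing arm was up, and the robot was clear of everything at hand-in.

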